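# Shim the low end of a packing-line conveyor

### The arm

A 6-joint arm with a two-finger parallel gripper is mounted at the origin on the work surface. World frame = base frame: x ahead of the robot, y to its left, z up, the work surface at z = 0. Lengths are in mm, angles in rad, forces in N, time in s.
With the tool pointing down it reaches from about 350 to 925 mm from the base axis. Payload 6.4 kg.
Tool frame: the origin (TCP) lies where the fingers leave the gripper's body, on its centre line; the fingertips stand 97 mm ahead of it and the grasp point (between the pads) lies 78 mm ahead of it; z points along the fingers, y is the line along which they close (so a half turn about z gives the same grasp; the last joint's range is limited). The gripper opens to 94 mm and grips with 3 to 60 N. Pads are 16 mm wide; open, the fingers measure 119 mm over their backs; the gripper's body (75 mm by 177 mm) begins 78 mm behind the grasp point.
Start: joints at [-1.28, 0.245, 1.558, -0, 1.339, -0.174], TCP at [291.365, -581.052, 302.655] pointing down, gripper open.
Joint ranges: [-3.13, 3.13], [-1.02, 2.26], [0.13, 2.54], [-0.95, 4.09], [0.21, 2.88], [-2.74, 2.74]. Speed limits (rad/s): [2.57, 2.57, 3.14, 3.14, 3.14, 3.14].

### API

Orientations are given as a unit quaternion [w, x, y, z].
In Python, from station import r gives the robot as it stands.
- The arm moves only by the shell command python3 -m crank 'ROWS' [FORCE]. ROWS is JSON, a list of rows, each an object with "xyz": the shift along the world's x, y, z in m, a list of three; "dr": the turn, a rotation vector about the world's x, y, z in rad, a list of three; "grip": the finger opening in m, from 0 to 0.094. In form: [{"xyz": [dx, dy, dz], "dr": [rx, ry, rz], "grip": grip}, ...]. A call has 1 to 20 rows; each row shifts and turns the commanded pose from where the row before left it; what a row does not reach is not made up. A row lasts 1/10 s, in which the tool goes at most 50 mm and 8.59 degrees, less where a joint would pass 70% of its speed; a pose out of reach is approached as far as the arm can. A call is refused whole if a number of a shift passes 0.05 or a number of a turn 0.15, either way. A call with a gripper value outside its range is refused whole. The fingers move at their own pace and stop on an object; FORCE is the grip in N (left out, the last holds). Time passes only in rows, so rows that do not move let the fingers close. It gives the time, the measured TCP pose, the force, the opening and the grip force at its end, in the units of the state.
- r.get_obs(): the state, without advancing time (a new reading comes with each control period).
- r.get_image(name): name is "side" or "top" or "wrist"; returns a dict with "pixels" (480x640x3 uint8, red, green, blue), "fovy" (degrees; the focal length in pixels is half the picture's height over the tangent of half this angle, whatever the lens; pixels are square), "cx", "cy" (the principal point, pixels), "world_to_cam" (4x4, takes a point from world to camera coordinates); the wrist camera has in their place "hand_eye" (4x4, takes a point from camera to tool coordinates, whose origin is the TCP and whose axes are the flange's). Camera axes: x right, y up, looking along -z (the intrinsics and any distortion apply to the point x, -y, -z); pixel columns grow to the right and rows downward; lengths in mm; the calibration is good to about 2 mm. The wrist camera is an equidistant fisheye: a pixel r from the principal point sees the ray r / f radians off the axis. A picture is of the moment at which its call begins: read the wrist's pose just before it. There is no depth.
- r.job_done(): hands the job in; it is judged then, once.
The state is a dict: "time_s": time; "joint_pos": joint angles; "joint_velocities": joint speeds; "joint_efforts": joint torques, N m; "tool_pos": TCP position; "orientation": TCP orientation; "force": force on the tool from outside, world axes, zero at the start; "torque": the same for the moment, N m; "opening": opening from 0.0 (shut) to 1.0 (fully open); "gripper_force": force on a finger pad.
Only numpy, scipy, OpenCV 4.12 (cv2) and the standard library are available. Lean on these libraries where they do the work, as an engineer would, in place of code of your own. Each camera call takes 0.05 s, during which the arm holds its last target. There are 200 camera calls.

### The job

Lever up the low end of the green roller conveyor with the orange-handled pry bar and park the bar under the yellow catch so that the end stays up by itself. Take the yellow shim by its block, slide it squarely under the conveyor's foot until the block is nearly at the foot and let it go; then free the bar from the catch so that the conveyor comes down on the shim, and leave the bar lying on its fulcrum. Do not disturb the other things.

Things in the scene. Friction and masses are not known exactly. Their poses are not given: they have to be found in the camera images.
- station: Fixed plywood board, 12 thick, that carries conveyor, sill, fulcrum and catch. Origin on the table, under the conveyor's free end face, mid-width. x: across the conveyor, away from the robot; y: along it from free end to hinge; z up. The pry bar sticks out to -y. 'Station' numbers below are mm in this frame. The conveyor spans x -95..95, y -10..345, up to 230 high.
- seat (a point): Middle of the place for the shim: top of the wooden sill, below the foot's middle, station (-60, 35, 45), axes as the station's. Sill: x -90..-30, y -45..75, top z 45. The shim goes in from the free end, nose first along +y, beside the bar.
- foot (a point): Conveyor's dark steel foot: middle of the lower edge of its end face, station (-60, 0, 45) at rest. The foot spans x -85..-35, y 0..70 and rests on the sill (z 45) at the start.
- stop_plate (a point): Lower edge of the yellow stop plate across the conveyor's free end, station (-60, -10, 100) at rest; the plate stands upright there, z 100..165, over the conveyor's full width (rising with it), above the shim's place. So for pushing the shim in, the gripper must lean back towards station -y (30 to 45 degrees from vertical) to clear it.
- fulcrum (a point): Top of the fulcrum's steel ridge, station (55, -50, 75): a round rod of radius 8 along x. The bar lies across it between two cheeks 29 apart, rising 18 above the ridge; they let it swing sideways 0.2 rad. Fulcrum block: x 25..85.
- catch (a point): Underside middle of the yellow catch lip, station (12, -170, 67). Lip: x -14..39, y -182..-158, z 67..79, on a red post at x -14..6. The bar (lane x 55) comes down past the lip's +x edge, swings to -x under it and is then held up against it by the load and friction. Swinging it back to +x frees it: it springs up.
- conveyor (a joint): Lift angle of the conveyor, rad, about its hinge (a line along x at station y 320, z 60): 0 at rest, 0.01 lifts the foot about 2.5 to 3.2 mm. About 0.07 with the bar parked under the catch (17 to 22 mm gap under the foot), about 0.04 on the shim. Lifting the end takes about 12 to 25 N at the beam, roughly 2 to 7 N at the bar's handle.
- bar: Loose steel pry bar, 0.45 kg, 20 wide, 12 thick, along its y. Origin on its axis, over the ridge (14 from the rod's axis). Claw tip at y 69, under the conveyor's end beam; round orange handle, 24 thick, y -158..-253. Starts straight in its lane, sloping up 0.2 rad to the handle. To pass under the catch: slope down 0.2 rad, then swing 0.2 rad (handle 40 to -x). Parked slope: 0.16 down.
- shim: Loose yellow shim with an upright wooden grip block on its tail, 0.15 kg. Plate x -12.5..82.5, 36 wide, 10 thick; block 25 (x) x 36 (y), up to z 44. Origin on the underside below the block's middle, nose to +x. Starts flat on the table. Pushed all the way in, its block meets the foot.
- drink_can: Bystander: orange drink can, 66 diameter, 115 tall, origin at its base.
- juice_bottle: Bystander: clear bottle with green cap, 68 diameter, 190 tall, origin at its base.
- tumbler: Bystander: yellow tumbler with black lid, 72 diameter, 180 tall, origin at its base.
- mug: Bystander: blue mug, 80 diameter, 90 tall, origin at its base.
- wrench: Bystander: wrench lying flat on the table.
- phone: Bystander: black phone, 75 x 150 x 12, flat on the table.
- twine_spool: Bystander: wooden spool, 70 diameter, 60 tall, origin at its base.
Mind the look-alikes: they are no part of the job. Several things look just like the shim: the one meant starts nearest to the robot's base.

How it is judged (in metres and radians):
On the way, in this order (a step that is already met when the one before it is completed fails the run):
1. the conveyor's end stays up by itself: the bar is parked under the catch, the gripper is off the bar and the lift angle is above 0.06 rad (value of joint conveyor above 0.06 rad and contact force between the fingers and bar below 0.3 N), for 0.3 s.
2. the shim is under the foot on the sill while the end is still up (lift angle above 0.055 rad) and the gripper has let go of it (y of shim in the frame of seat between -0.0725 and -0.043 m and x of shim in the frame of seat between -0.015 and 0.015 m and z of shim in the frame of seat between -0.005 and 0.012 m and angle between the x axis of shim and the y axis of seat, either way round below 0.26 rad and value of joint conveyor above 0.055 rad and contact force between the fingers and shim below 0.3 N), for 0.2 s.
At the end, for the whole second after the job is handed in: Shim on the sill, 45 mm or more of it under the foot, within 15 mm of the foot's middle and 15 degrees of square; conveyor resting on it (0.032 to 0.050 rad); bar out of the catch, its origin within 30 mm of the ridge top; all at rest (y of shim in the frame of seat between -0.0725 and -0.043 m and x of shim in the frame of seat between -0.015 and 0.015 m and z of shim in the frame of seat between -0.005 and 0.012 m and angle between the x axis of shim and the y axis of seat, either way round below 0.26 rad and value of joint conveyor between 0.032 and 0.05 rad and distance between bar and fulcrum below 0.03 m and linear speed of bar below 0.03 m/s and linear speed of shim below 0.02 m/s and velocity of joint conveyor between -0.03 and 0.03 rad/s); the robot touches nothing.
It fails at once if a bystander is moved more than 40 mm (distance of any of drink_can, juice_bottle, tumbler, mug, wrench, phone, twine_spool from where it was at the start of the episode above 0.04 m).
It fails at once if the can, bottle, tumbler, mug or spool is tipped (angle between any of drink_can, juice_bottle, tumbler, mug, twine_spool's own z axis and vertical above 0.5 rad).
It also fails if it takes over 64 s, if anything falls off the work surface, if the arm or the gripper's body presses on something with over 40 N, if the wrist force passes 120 N, or if a joint passes its speed limit or range.

## Working session

There is one attempt and no reset: what is moved stays moved. The work goes in short steps, Python scripts to look and compute and a shell command to move; the robot and the scene stay as the last step left them, time stands still between calls to the robot, and variables do not carry over. Pictures are saved under pics/ and viewed, at most 10 in all, crops included, and the job is handed in when it is done.

```bash
ls; mkdir -p pics; cat > h.py <<'E'
import numpy as np,cv2
from scipy.spatial.transform import Rotation as R
from station import r
def snap(n,f):
    o=r.get_obs();i=r.get_image(n);cv2.imwrite(f'pics/{f}.png',i['pixels'][:,:,::-1]);np.save(f'pics/{f}.npy',{k:v for k,v in i.items()}|{'obs':o},allow_pickle=True);return i,o
def load(f): return np.load(f'pics/{f}.npy',allow_pickle=True).item()
def T(d):
    o=d['obs'];q=o['orientation'];M=np.eye(4);M[:3,:3]=R.from_quat([q[1],q[2],q[3],q[0]]).as_matrix();M[:3,3]=np.array(o['tool_pos']);return M
def ray(d,u,v):
    f=240/np.tan(np.radians(d['fovy']/2));x,y=(u-d['cx'])/f,(v-d['cy'])/f
    if 'hand_eye' in d:
        t=np.hypot(x,y);s=np.sin(t)/t if t>1e-9 else 1;dc=np.array([x*s,-y*s,-np.cos(t)]);M=T(d)@np.array(d['hand_eye'])
    else: dc=np.array([x,-y,-1]);M=np.linalg.inv(np.array(d['world_to_cam']))
    return M[:3,3],M[:3,:3]@dc
def atz(d,u,v,z):
    o,w=ray(d,u,v);return o+w*(z-o[2])/w[2]
def proj(d,p):
    f=240/np.tan(np.radians(d['fovy']/2))
    W=np.linalg.inv(T(d)@np.array(d['hand_eye'])) if 'hand_eye' in d else np.array(d['world_to_cam'])
    c=W@np.append(p,1);x,y,z=c[0],-c[1],-c[2]
    if 'hand_eye' in d:
        rr=np.hypot(x,y);t=np.arctan2(rr,z);return np.array([d['cx']+f*t*x/rr,d['cy']+f*t*y/rr])
    return np.array([d['cx']+f*x/z,d['cy']+f*y/z])
E
python3 - <<'E'
from h import *
for n in ['top','side','wrist']:
    i,o=snap(n,n+'0')
    print(n,{k:(np.round(v,3).tolist() if k!='pixels' else v.shape) for k,v in i.items()})
print(o)
E
```

```text
pics
top {'pixels': (480, 640, 3), 'fovy': 57.825, 'cx': 328.094, 'cy': 240.119, 'world_to_cam': [[0.024, -1.0, 0.016, -18.567], [0.998, 0.025, 0.049, -568.903], [-0.05, 0.015, 0.999, -1138.226], [0.0, 0.0, 0.0, 1.0]]}
side {'pixels': (480, 640, 3), 'fovy': 47.246, 'cx': 306.544, 'cy': 234.73, 'world_to_cam': [[-0.976, -0.218, -0.004, 559.547], [0.161, -0.731, 0.663, -156.511], [-0.148, 0.646, 0.749, -1234.505], [0.0, 0.0, 0.0, 1.0]]}
wrist {'pixels': (480, 640, 3), 'fovy': 65.706, 'cx': 318.89, 'cy': 240.672, 'hand_eye': [[0.001, 0.959, 0.285, 82.757], [1.0, -0.0, -0.001, -0.461], [-0.001, 0.285, -0.959, -83.417], [0.0, 0.0, 0.0, 1.0]]}
{'time_s': 0.1, 'joint_pos': array([-1.28010727e+00,  2.45745472e-01,  1.55887832e+00, -1.12418252e-05,
        1.33867599e+00, -1.74117027e-01]), 'joint_velocities': array([ 0.00178183, -0.00177472, -0.00212853,  0.00015441,  0.0002754 ,
        0.00085286]), 'joint_efforts': array([ 2.26137513e-04, -4.16914093e+01, -3.15526557e+01,  6.86742249e-02,
        3.09998752e-02, -5.86785882e-05]), 'tool_pos': array([ 291.24847179, -580.68523592,  301.66202033]), 'orientation': array([-8.51800259e-04,  9.73115092e-01,  2.30317802e-01, -5.51827021e-05]), 'force': array([ 0.47802201, -0.43041099, -0.65142761]), 'torque': array([-0.0156839 , -0.02712776,  0.04190779]), 'gripper_force': 0.0, 'opening': 0.9994960191817599}
```

View pics/top0.png

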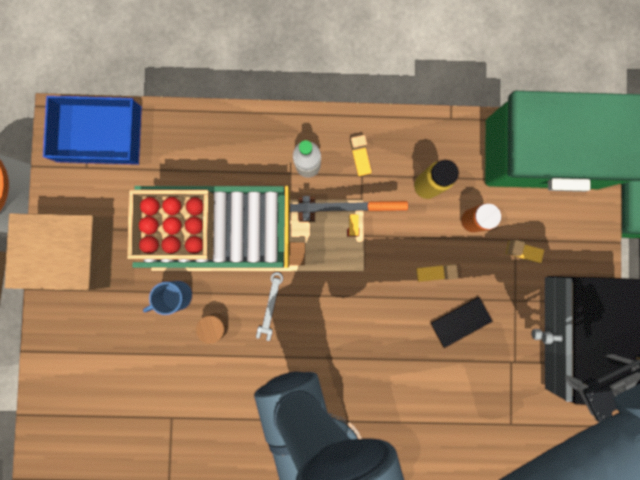

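View pics/side0.png

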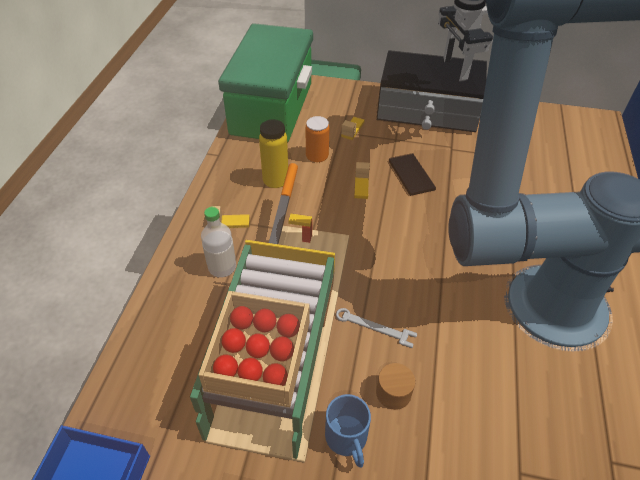

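```bash
python3 - <<'E'
from h import *
d=load('top0');im=cv2.imread('pics/top0.png')
cv2.imwrite('pics/topc.png',cv2.resize(im[170:290,285:465],None,fx=4.4,fy=4.4,interpolation=cv2.INTER_CUBIC))
s=cv2.imread('pics/side0.png')
cv2.imwrite('pics/sidec.png',cv2.resize(s[150:290,220:400],None,fx=4.2,fy=4.2,interpolation=cv2.INTER_CUBIC))
print(proj(d,[0,0,0]))
for p in [(361,140),(452,271),(518,247)]: q=atz(d,*p,44);print(p,q.round(),np.hypot(*q[:2]))
E
```

```text
[321.00577523 457.3076083 ]
(361, 140) [832. -84.  44.] 836.2581184293049
(452, 271) [ 496. -327.   44.] 593.6009890219792
(518, 247) [ 562. -498.   44.] 751.1211149511582
```

View pics/topc.png

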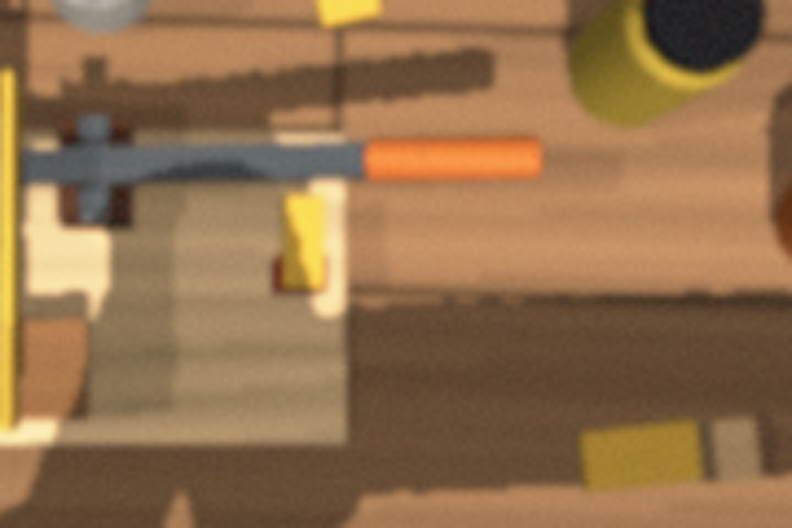

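View pics/sidec.png

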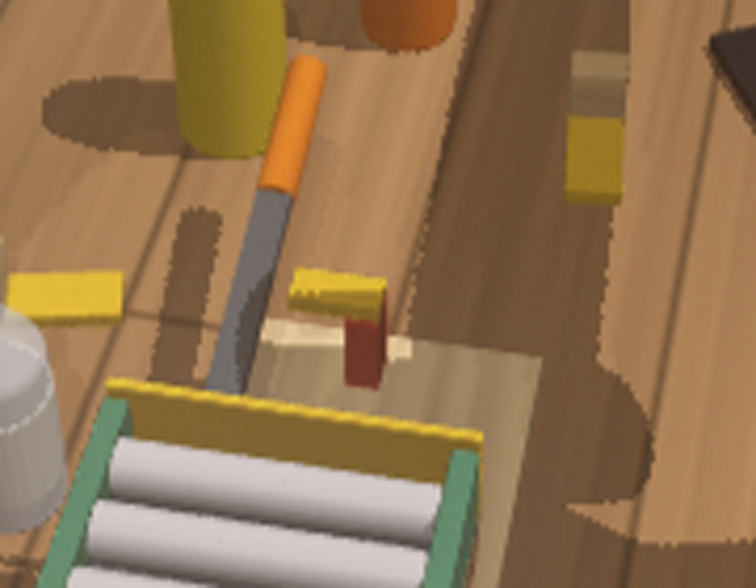

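```bash
cat >> h.py <<'E'
def st(s,p): 
    c,n=np.cos(s[2]),np.sin(s[2]);p=np.asarray(p,float);return np.array([s[0]+c*p[0]-n*p[1],s[1]+n*p[0]+c*p[1],p[2]])
E
python3 - <<'E'
from h import *
from scipy.optimize import least_squares
t=load('top0');s=load('side0')
tp=lambda x,y:(285+x/4.4,170+y/4.4); sp=lambda x,y:(220+x/4.2,150+y/4.2)
O=[(t,tp(304,242),(12.5,-170,79)),(t,tp(95,165),(55,-50,75)),(t,tp(9,69),(95,-11,165)),(t,tp(9,430),(-95,-11,165)),
(s,sp(107,380),(95,-11,165)),(s,sp(482,435),(-95,-11,165)),(s,sp(296,268),(39,-182,79)),(s,sp(386,280),(-14,-182,79)),(s,sp(380,320),(-14,-158,67))]
f=lambda q:np.concatenate([proj(d,st(q,p))-np.array(u) for d,u,p in O])
q=least_squares(f,[620,70,0],x_scale=[100,100,.1],loss='soft_l1').x
print(q,f(q).reshape(-1,2).round(1).tolist())
np.save('st.npy',q)
for a,u,z in [('blocktop',tp(735,449),44),('nose',tp(582,459),10),('nose1',tp(582,428),10),('nose2',tp(582,490),10),('hnd0',tp(365,160),122),('hndend',tp(542,158),139)]: print(a,atz(t,*u,z).round(1))
for a,u,z in [('blocktop',sp(600,70),44),('nose',sp(594,198),10)]: print(a,atz(s,*u,z).round(1))
b=lambda y:(55,-50+y*np.cos(.2),75-8+14*np.cos(0.2)-y*np.sin(.2)) 
print(st(q,b(-205)),st(q,b(-253)),st(q,b(-158)),'seat',st(q,(-60,35,45)))
E
```

```text
[5.88753405e+02 1.04657253e+02 1.45574648e-02] [[-1.2, 0.7], [-1.3, 1.0], [0.2, 0.7], [-0.9, 0.9], [-0.6, -2.5], [-0.6, -1.6], [-0.3, -1.2], [-0.1, -0.9], [-0.7, 0.3]]
blocktop [ 493.  -326.7   44. ]
nose [ 484.2 -244.1   10. ]
nose1 [ 502.9 -243.9   10. ]
nose2 [ 465.5 -244.4   10. ]
hnd0 [647.9 -97.4 122. ]
hndend [ 649.2 -191.5  139. ]
blocktop [ 488.6 -317.7   44. ]
nose [ 477.4 -235.9   10. ]
[ 647.40011495 -145.4291768   121.4481449 ] [ 648.08492043 -192.46738794  130.98427278] [646.72957625 -99.3709284  112.11068636] seat [528.25026924 138.78012748  45.        ]
```

```bash
python3 -m crank '[{"xyz":[0.02,0.02,0.006],"dr":[0,0,0.08],"grip":0.07},{"xyz":[0.026,0.033,0.006],"dr":[0,0,0.08],"grip":0.07},{"xyz":[0.026,0.033,0.006],"dr":[0,0,0.08],"grip":0.07},{"xyz":[0.026,0.033,0.006],"dr":[0,0,0.08],"grip":0.07},{"xyz":[0.026,0.033,0.004],"dr":[0,0,0.08],"grip":0.07},{"xyz":[0.026,0.033,0],"dr":[0,0,0.08],"grip":0.07},{"xyz":[0.026,0.033,0],"dr":[0,0,0.08],"grip":0.07},{"xyz":[0.026,0.033,0],"dr":[0,0,0.08],"grip":0.07},{"xyz":[0.026,0.033,0],"dr":[0,0,0.08],"grip":0.07},{"xyz":[0.026,0.033,0],"dr":[0,0,0.08],"grip":0.07},{"xyz":[0.026,0.033,0],"dr":[0,0,0.08],"grip":0.07},{"xyz":[0.026,0.033,0],"dr":[0,0,0.08],"grip":0.07},{"xyz":[0.026,0.033,0],"dr":[0,0,0.08],"grip":0.07},{"xyz":[0.022,0.033,0],"dr":[0,0,0.08],"grip":0.07},{"xyz":[0.002,0.001,0],"dr":[0,0,0],"grip":0.07},{"xyz":[0,0,0],"dr":[0,0,0],"grip":0.07}]' 
python3 - <<'E'
from h import *
snap('wrist','w1');t=load('top0')
print('tumbler',atz(t,444,172,180),'can',atz(t,489,215,115),'bottle',atz(t,306,148,190))
d=load('w1');q=np.load('st.npy')
for p in [(39,-182,79),(-14,-182,79),(39,-158,79),(55,-50,75)]:print(p,proj(d,st(q,p)).round())
E
```

```text
time_s: 1.75
tool_pos: [647.5, -130.5, 330.1]
orientation: [-0.0, 0.702, 0.712, -0.0]
force: [-0.2, -0.4, 0.0]
opening: 0.749
gripper_force: 0.0
tumbler [ 724.19998861 -264.70320985  180.        ] can [ 635.29174935 -394.46273538  115.        ] bottle [768.38680022  53.09539831 190.        ]
(39, -182, 79) [302. 166.]
(-14, -182, 79) [244. 167.]
(39, -158, 79) [302. 139.]
(55, -50, 75) [320.  24.]
```

View pics/w1.png

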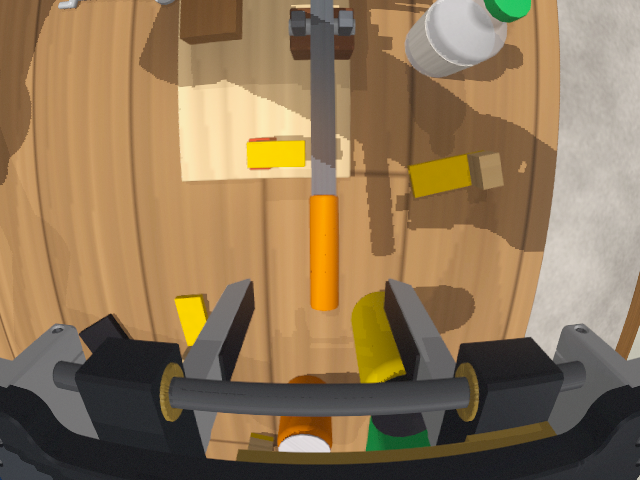

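```bash
python3 - <<'E'
from h import *
d=load('w1')
for u,v,z in [(324,196,112),(325,250,122),(325,308,133),(305,154,79),(247,154,79),(322,22,75),(276,167,79),(276,141,79)]: print((u,v),atz(d,u,v,z).round(1))
q=np.load('st.npy');print(st(q,(39,-170,79)),st(q,(-14,-170,79)),st(q,(55,-50,75)))
E
```

```text
(324, 196) [650.4 -98.5 112. ]
(325, 250) [ 651.9 -141.8  122. ]
(325, 308) [ 652.7 -189.7  133. ]
(305, 154) [633.3 -66.1  79. ]
(247, 154) [580.7 -65.9  79. ]
(322, 22) [646.6  57.2  75. ]
(276, 167) [607.2 -78.   79. ]
(276, 141) [607.2 -54.4  79. ]
[630.22395428 -64.75701301  79.        ] [577.22957006 -65.52853139  79.        ] [644.47542487  55.46318324  75.        ]
```

```bash
python3 - <<'E'
from h import *
np.save('st.npy',np.array([591.4,104.6,0.0165]))
E
python3 -m crank '[{"xyz":[0.004,0,-0.03],"dr":[0,0,0],"grip":0.07},{"xyz":[0,0,-0.04],"dr":[0,0,0],"grip":0.07},{"xyz":[0,0,-0.04],"dr":[0,0,0],"grip":0.06},{"xyz":[0,0,-0.025],"dr":[0,0,0],"grip":0.06},{"xyz":[0,0,0],"dr":[0,0,0],"grip":0.04},{"xyz":[0,0,0],"dr":[0,0,0],"grip":0.015},{"xyz":[0,0,0],"dr":[0,0,0],"grip":0.015},{"xyz":[0,0,0],"dr":[0,0,0],"grip":0.015},{"xyz":[0,0,0],"dr":[0,0,0],"grip":0.015},{"xyz":[0,0,0],"dr":[0,0,0],"grip":0.015}]' 25
```

```text
time_s: 2.8
tool_pos: [651.8, -131.5, 197.1]
orientation: [0.001, 0.702, 0.712, 0.0]
force: [-1.4, -1.6, 3.4]
opening: 0.248
gripper_force: 25.0
```

```bash
python3 -m crank '[{"xyz":[0,0,-0.008],"dr":[0,0,0],"grip":0.015},{"xyz":[0,0,-0.01],"dr":[0,0,0],"grip":0.015},{"xyz":[0,-0.001,-0.01],"dr":[0,0,0],"grip":0.015},{"xyz":[0,0,-0.01],"dr":[0,0,0],"grip":0.015},{"xyz":[0,0,0],"dr":[0,0,0],"grip":0.015}]' 25;  python3 -m crank '[{"xyz":[0,0,-0.01],"dr":[0,0,0],"grip":0.015},{"xyz":[0,0,-0.01],"dr":[0,0,0],"grip":0.015},{"xyz":[0,0,-0.01],"dr":[0,0,0],"grip":0.015},{"xyz":[0,0,-0.006],"dr":[0,0,0],"grip":0.015},{"xyz":[0,0,0],"dr":[0,0,0],"grip":0.015},{"xyz":[0,0,0],"dr":[0,0,0],"grip":0.015}]' 25
```

```text
time_s: 3.3
tool_pos: [652.6, -133.8, 159.0]
orientation: [0.003, 0.702, 0.712, 0.0]
force: [-0.4, -4.8, 5.5]
opening: 0.249
gripper_force: 25.0
time_s: 3.9
tool_pos: [652.6, -132.2, 123.3]
orientation: [0.001, 0.702, 0.712, 0.001]
force: [-0.3, 0.3, 4.8]
opening: 0.244
gripper_force: 25.0
```

```bash
python3 -m crank '[{"xyz":[0,0,-0.003],"dr":[0,0,0],"grip":0.015},{"xyz":[0,0,0],"dr":[0,0,0],"grip":0.015},{"xyz":[-0.006,0,0],"dr":[0,0,-0.03],"grip":0.015},{"xyz":[-0.008,0,0],"dr":[0,0,-0.04],"grip":0.015},{"xyz":[-0.008,0.001,0],"dr":[0,0,-0.04],"grip":0.015},{"xyz":[-0.008,0.001,0],"dr":[0,0,-0.04],"grip":0.015},{"xyz":[-0.006,0.001,0],"dr":[0,0,-0.03],"grip":0.015},{"xyz":[0,0,0],"dr":[0,0,0],"grip":0.015},{"xyz":[0,0,0],"dr":[0,0,0],"grip":0.015}]' 25
python3 - <<'E'
from h import *
snap('side','s2')
s=cv2.imread('pics/s2.png')
cv2.imwrite('pics/s2c.png',cv2.resize(s[120:300,200:400],None,fx=3.3,fy=3.3,interpolation=cv2.INTER_CUBIC))
E
```

```text
time_s: 4.8
tool_pos: [616.8, -130.5, 121.0]
orientation: [0.003, 0.763, 0.646, 0.001]
force: [-0.0, -3.7, 6.0]
opening: 0.247
gripper_force: 25.0
```

View pics/s2c.png

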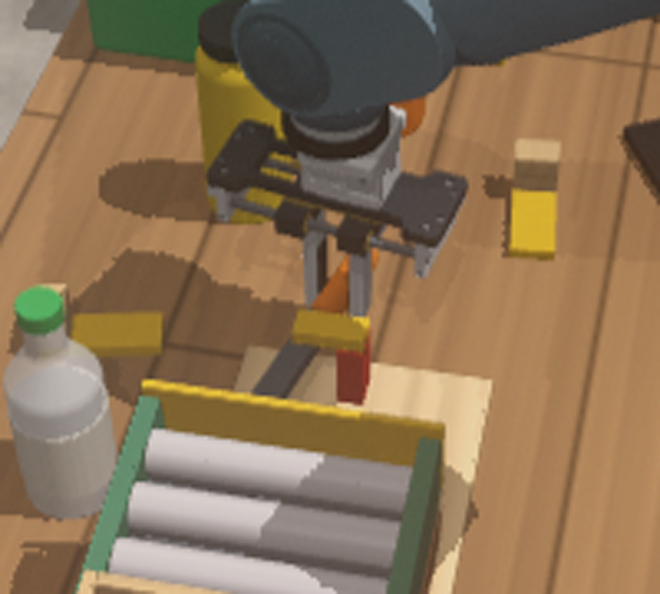

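```bash
python3 -m crank '[{"xyz":[0,0,0.003],"dr":[0,0,0],"grip":0.015},{"xyz":[0,0,0.003],"dr":[0,0,0],"grip":0.015},{"xyz":[0,0,0.002],"dr":[0,0,0],"grip":0.015},{"xyz":[0,0,0],"dr":[0,0,0],"grip":0.015}]' 25; python3 -m crank '[{"xyz":[0,0,0],"dr":[0,0,0],"grip":0.035},{"xyz":[0,0,0],"dr":[0,0,0],"grip":0.05},{"xyz":[0,0,0],"dr":[0,0,0],"grip":0.06},{"xyz":[0,0,0],"dr":[0,0,0],"grip":0.06},{"xyz":[0,0,0.02],"dr":[0,0,0],"grip":0.06},{"xyz":[0,0,0.04],"dr":[0,0,0],"grip":0.06},{"xyz":[0,0,0.05],"dr":[0,0,0],"grip":0.06},{"xyz":[0,0,0.05],"dr":[0,0,0],"grip":0.06},{"xyz":[0,0,0],"dr":[0,0,0],"grip":0.06}]'
python3 - <<'E'
from h import *
snap('wrist','w3')
s=load('side0')
snap('side','s3');d=load('s3');q=np.load('st.npy')
# lift: stop plate top edge corners predicted for angles
for a in [0,.04,.07,.08]:
    c,n=np.cos(a),np.sin(a);y,z=-11-320,165-60
    print(a,[proj(d,st(q,(x,320+c*y+n*z,60-n*y+c*z))).round(1).tolist() for x in (95,-95)])
E
```

```text
time_s: 5.25
tool_pos: [615.7, -131.0, 125.4]
orientation: [0.003, 0.763, 0.646, -0.0]
force: [6.5, -11.2, -10.8]
opening: 0.252
gripper_force: 25.0
time_s: 6.15
tool_pos: [618.5, -129.9, 296.3]
orientation: [0.007, 0.763, 0.646, 0.004]
force: [-0.2, 0.1, 0.8]
opening: 0.637
gripper_force: 0.0
0 [[243.6, 237.8], [333.0, 251.7]]
0.04 [[242.5, 235.3], [332.8, 249.2]]
0.07 [[241.5, 233.4], [332.6, 247.5]]
0.08 [[241.2, 232.9], [332.6, 246.9]]
```

View pics/w3.png

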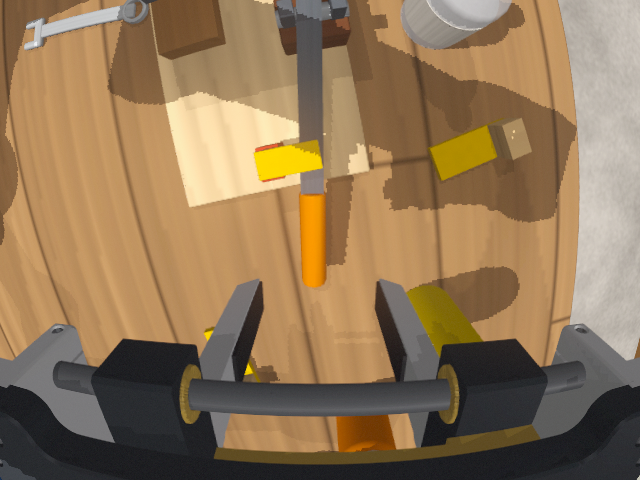

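```bash
python3 -m crank '[{"xyz":[-0.02,-0.032,0],"dr":[0,0,0.04],"grip":0.06},{"xyz":[-0.021,-0.033,0],"dr":[0,0,0.05],"grip":0.06},{"xyz":[-0.021,-0.033,0],"dr":[0,0,0.05],"grip":0.06},{"xyz":[-0.021,-0.033,0],"dr":[0,0,0.05],"grip":0.06},{"xyz":[-0.021,-0.033,0],"dr":[0,0,0.05],"grip":0.06},{"xyz":[-0.02,-0.033,0],"dr":[0,0,0.04],"grip":0.06},{"xyz":[0,0,0],"dr":[0,0,0],"grip":0.06},{"xyz":[0,0,0],"dr":[0,0,0],"grip":0.06}]'
python3 - <<'E'
from h import *
snap('wrist','w4')
im=cv2.imread('pics/w4.png');cv2.imwrite('pics/w4c.png',cv2.resize(im[100:340,200:500],None,fx=2.5,fy=2.5,interpolation=cv2.INTER_CUBIC))
E
```

```text
time_s: 7.05
tool_pos: [490.6, -325.8, 284.4]
orientation: [-0.002, 0.666, 0.746, 0.0]
force: [-0.7, 0.6, -0.1]
opening: 0.64
gripper_force: 0.0
```

View pics/w4c.png

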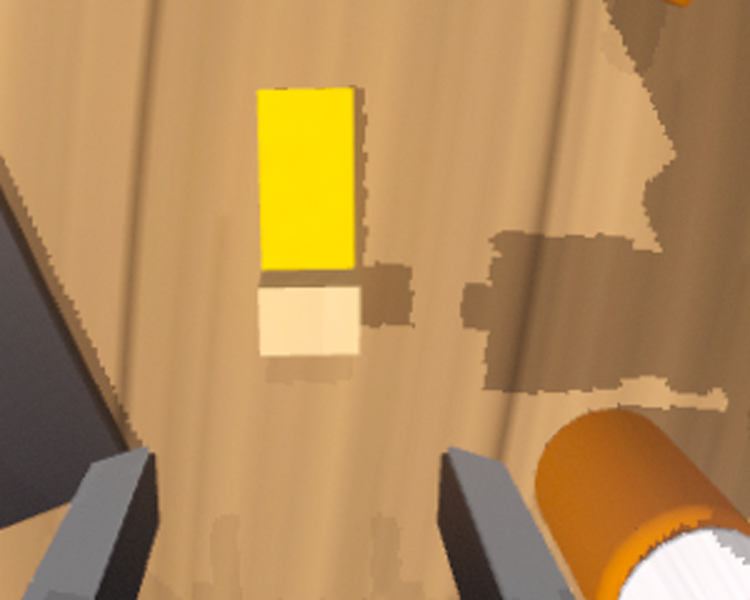

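```bash
python3 - <<'E'
from h import *
d=load('w4');P=lambda x,y:(200+x/2.5,100+y/2.5)
for n,u,z in [('c',P(310,321),44),('bl',P(260,356),44),('br',P(361,354),44),('tl',P(258,288),44),('tr',P(360,287),44),('nose',P(305.5,88.5),10),('n1',P(258,89),10),('n2',P(353,88),10),('p1',P(261,269),10),('p2',P(355,268),10)]: print(n,atz(d,*u,z).round(1))
w=d['obs']['orientation'];print(2*np.arctan2(w[2],w[1]), d['obs']['joint_pos'].round(2))
E
```

```text
c [ 494.2 -326.    44. ]
bl [ 477.6 -341.2   44. ]
br [ 514.1 -336.3   44. ]
tl [ 474.3 -316.    44. ]
tr [ 510.5 -311.5   44. ]
nose [ 483.4 -243.9   10. ]
n1 [ 465.4 -246.1   10. ]
n2 [ 501.3 -241.6   10. ]
p1 [ 474.  -315.9   10. ]
p2 [ 510.7 -311.3   10. ]
1.6828431211508499 [-0.78  0.12  1.73  0.    1.29 -0.89]
```

```bash
python3 -m crank '[{"xyz":[0.0035,0,-0.03],"dr":[0,0,0.02],"grip":0.06},{"xyz":[0,0,-0.04],"dr":[0,0,0],"grip":0.06},{"xyz":[0,0,-0.04],"dr":[0,0,0],"grip":0.06},{"xyz":[0,0,-0.04],"dr":[0,0,0],"grip":0.06},{"xyz":[0,0,-0.02],"dr":[0,0,0],"grip":0.06},{"xyz":[0,0,-0.006],"dr":[0,0,0],"grip":0.06},{"xyz":[0,0,0],"dr":[0,0,0],"grip":0.06},{"xyz":[0,0,0],"dr":[0,0,0],"grip":0.04},{"xyz":[0,0,0],"dr":[0,0,0],"grip":0.02},{"xyz":[0,0,0],"dr":[0,0,0],"grip":0.02},{"xyz":[0,0,0],"dr":[0,0,0],"grip":0.02},{"xyz":[0,0,0],"dr":[0,0,0],"grip":0.02}]' 20
```

```text
time_s: 8.3
tool_pos: [495.3, -326.6, 111.9]
orientation: [0.001, 0.658, 0.753, -0.0]
force: [-0.9, -0.2, 5.3]
opening: 0.383
gripper_force: 20.0
```

```bash
python3 -m crank '[{"xyz":[0,0,0.02],"dr":[0,0,0],"grip":0.02},{"xyz":[0,0,0.02],"dr":[0,0,0],"grip":0.02},{"xyz":[0.005,0.026,0],"dr":[0,0,-0.02],"grip":0.02},{"xyz":[0.005,0.025,0],"dr":[0,0,-0.03],"grip":0.02},{"xyz":[0.005,0.025,0],"dr":[0,0,-0.03],"grip":0.02},{"xyz":[0.005,0.025,0],"dr":[0,0,-0.03],"grip":0.02},{"xyz":[0.005,0.025,0],"dr":[0,0,-0.008],"grip":0.02},{"xyz":[0,0,0],"dr":[0,0,0],"grip":0.02},{"xyz":[0,0,0],"dr":[0,0,0],"grip":0.02}]' 20; python3 -m crank '[{"xyz":[0,0,-0.02],"dr":[0,0,0],"grip":0.02},{"xyz":[0,0,-0.012],"dr":[0,0,0],"grip":0.02},{"xyz":[0,0,-0.007],"dr":[0,0,0],"grip":0.02},{"xyz":[0,0,-0.001],"dr":[0,0,0],"grip":0.02},{"xyz":[0,0,0],"dr":[0,0,0],"grip":0.02},{"xyz":[0,0,0],"dr":[0,0,0],"grip":0.02}]' 20
```

```text
time_s: 9.2
tool_pos: [519.7, -199.9, 150.4]
orientation: [-0.0, 0.701, 0.713, -0.0]
force: [-1.1, -0.7, -2.1]
opening: 0.383
gripper_force: 20.0
time_s: 9.8
tool_pos: [519.8, -200.7, 110.9]
orientation: [0.0, 0.702, 0.713, -0.0]
force: [-0.9, -1.1, 2.2]
opening: 0.384
gripper_force: 20.0
```

```bash
python3 -m crank '[{"xyz":[0,0,0],"dr":[0,0,0],"grip":0.05},{"xyz":[0,0,0],"dr":[0,0,0],"grip":0.06},{"xyz":[0,0,0.02],"dr":[0,0,0],"grip":0.06},{"xyz":[0,0,0.04],"dr":[0,0,0],"grip":0.06},{"xyz":[0,-0.01,0],"dr":[0.132,0.002,0],"grip":0.06},{"xyz":[0,-0.01,0],"dr":[0.132,0.002,0],"grip":0.06},{"xyz":[0,-0.01,0],"dr":[0.132,0.002,0],"grip":0.06},{"xyz":[0,-0.01,0],"dr":[0.132,0.002,0],"grip":0.06},{"xyz":[0,-0.0085,0],"dr":[0.132,0.002,0],"grip":0.06},{"xyz":[0,0,0],"dr":[0,0,0],"grip":0.06},{"xyz":[0,0,0],"dr":[0,0,0],"grip":0.06}]' 20
python3 - <<'E'
from h import *
o=r.get_obs();M=T({'obs':o});print(M.round(3),(M@[0,0,78,1]).round(1),o['joint_pos'].round(2))
E
```

```text
time_s: 10.9
tool_pos: [519.8, -248.6, 170.2]
orientation: [-0.23, 0.664, 0.674, 0.227]
force: [0.5, 0.5, 0.9]
opening: 0.639
gripper_force: 0.0
[[-1.20000e-02  1.00000e+00 -9.00000e-03  5.19800e+02]
 [ 7.91000e-01  1.50000e-02  6.12000e-01 -2.48561e+02]
 [ 6.12000e-01  0.00000e+00 -7.91000e-01  1.70168e+02]
 [ 0.00000e+00  0.00000e+00  0.00000e+00  1.00000e+00]] [ 519.1 -200.9  108.5    1. ] [-0.78  0.41  1.69  0.44  1.55 -0.92]
```

Down onto the block and grip.

```bash
python3 -m crank '[{"xyz":[0.0007,-0.001,-0.03],"dr":[0,0,0],"grip":0.06},{"xyz":[0,0,-0.03],"dr":[0,0,0],"grip":0.06},{"xyz":[0,0,-0.0165],"dr":[0,0,0],"grip":0.06},{"xyz":[0,0,0],"dr":[0,0,0],"grip":0.06},{"xyz":[0,0,0],"dr":[0,0,0],"grip":0.03},{"xyz":[0,0,0],"dr":[0,0,0],"grip":0.02},{"xyz":[0,0,0],"dr":[0,0,0],"grip":0.02},{"xyz":[0,0,0],"dr":[0,0,0],"grip":0.02},{"xyz":[0,0,0],"dr":[0,0,0],"grip":0.02}]' 35
python3 - <<'E'
from h import *
o=r.get_obs();M=T({'obs':o});print((M@[0,0,78,1]).round(1))
q=np.load('st.npy');print([st(q,p).round(1).tolist() for p in [(-60,-20,45),(-60,-130,45),(-60,-90,45)]])
E
```

```text
time_s: 11.8
tool_pos: [521.0, -250.1, 95.4]
orientation: [-0.23, 0.664, 0.674, 0.228]
force: [-1.6, -1.2, 5.3]
opening: 0.383
gripper_force: 35.0
[ 520.4 -202.3   33.7    1. ]
[[531.7, 83.6, 45.0], [533.6, -26.4, 45.0], [532.9, 13.6, 45.0]]
```

```bash
python3 -m crank '[{"xyz":[0,0,0.02],"dr":[0,0,0],"grip":0.02},{"xyz":[0,0,0.03],"dr":[0,0,0],"grip":0.02},{"xyz":[0,0.01,0.02],"dr":[0,0,0],"grip":0.02},{"xyz":[0.003,0.03,0],"dr":[0,0,0],"grip":0.02},{"xyz":[0.003,0.03,0],"dr":[0,0,0],"grip":0.02},{"xyz":[0.003,0.03,0],"dr":[0,0,0],"grip":0.02},{"xyz":[0.003,0.03,0],"dr":[0,0,0],"grip":0.02},{"xyz":[0.001,0.03,0],"dr":[0,0,0],"grip":0.02},{"xyz":[0,0,0],"dr":[0,0,0],"grip":0.02},{"xyz":[0,0,0],"dr":[0,0,0],"grip":0.02},{"xyz":[0,0,0],"dr":[0,0,0],"grip":0.02}]' 35
python3 - <<'E'
from h import *
o=r.get_obs();M=T({'obs':o});G=M@[0,0,78,1];print(G.round(1),'shim',(G[:3]+[0,2.2,-33.7]).round(1))
snap('wrist','w5');d=load('w5');q=np.load('st.npy')
sh=G[:3]+[0,2.2,-33.7]
print('nose',[proj(d,sh+np.array([a,82.5,10])).round() .tolist() for a in(-18,18)])
for p in [(-90,-45,45),(-30,-45,45),(-95,-11,100+20),(95,-11,120),(39,-182,79),(-14,-182,79)]:print(p,proj(d,st(q,p)).round())
E
```

```text
time_s: 12.9
tool_pos: [533.7, -90.4, 164.1]
orientation: [-0.23, 0.664, 0.674, 0.227]
force: [-0.1, -0.0, -1.0]
opening: 0.383
gripper_force: 35.0
[533.  -42.6 102.5   1. ] shim [533.  -40.4  68.8]
nose [[294.0, 184.0], [351.0, 184.0]]
(-90, -45, 45) [280. 188.]
(-30, -45, 45) [362. 188.]
(-95, -11, 120) [264.  81.]
(95, -11, 120) [545. 100.]
(39, -182, 79) [494. 374.]
(-14, -182, 79) [407. 382.]
```

View pics/w5.png

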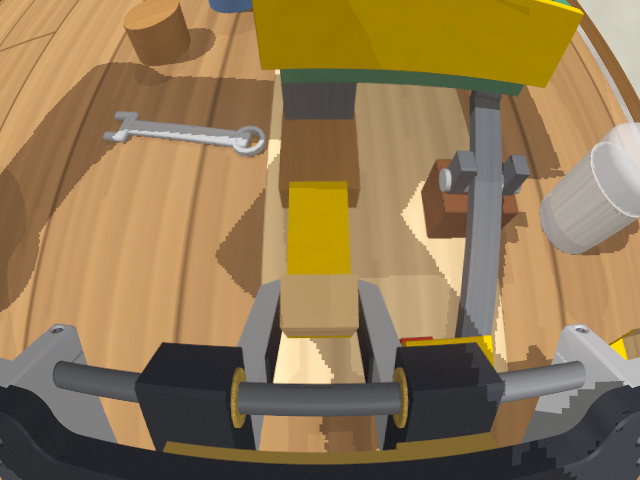

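```bash
python3 -m crank '[{"xyz":[0,0,-0.01],"dr":[0,0,0],"grip":0.02},{"xyz":[0,0,-0.011],"dr":[0,0,0],"grip":0.02},{"xyz":[0,0,0],"dr":[0,0,0],"grip":0.02},{"xyz":[-0.0003,0.02,0],"dr":[0,0,0],"grip":0.02},{"xyz":[-0.0003,0.02,0],"dr":[0,0,0],"grip":0.02},{"xyz":[0,0,0],"dr":[0,0,0],"grip":0.02},{"xyz":[0,0,0],"dr":[0,0,0],"grip":0.02}]' 35; python3 -m crank '[{"xyz":[0,0,-0.0015],"dr":[0,0,0],"grip":0.02},{"xyz":[0,0,0],"dr":[0,0,0],"grip":0.02}]' 35
```

```text
time_s: 13.65
tool_pos: [532.9, -49.6, 143.0]
orientation: [-0.231, 0.663, 0.674, 0.227]
force: [-0.1, -0.1, -2.1]
opening: 0.38
gripper_force: 35.0
time_s: 13.85
tool_pos: [533.1, -50.2, 141.5]
orientation: [-0.231, 0.664, 0.674, 0.228]
force: [-0.3, 0.2, -2.0]
opening: 0.381
gripper_force: 35.0
```

```bash
python3 -m crank '[{"xyz":[-0.0002,0.012,0],"dr":[0,0,0],"grip":0.02},{"xyz":[-0.0002,0.012,0],"dr":[0,0,0],"grip":0.02},{"xyz":[-0.0002,0.012,0],"dr":[0,0,0],"grip":0.02},{"xyz":[-0.0002,0.012,0],"dr":[0,0,0],"grip":0.02},{"xyz":[-0.0002,0.012,0],"dr":[0,0,0],"grip":0.02},{"xyz":[0,0,0],"dr":[0,0,0],"grip":0.02}]' 35
```

```text
time_s: 14.45
tool_pos: [531.5, 12.2, 141.6]
orientation: [-0.231, 0.663, 0.675, 0.227]
force: [0.6, -0.6, -2.2]
opening: 0.379
gripper_force: 35.0
```

```bash
python3 -m crank '[{"xyz":[-0.0001,0.008,0],"dr":[0,0,0],"grip":0.02},{"xyz":[-0.0001,0.008,0],"dr":[0,0,0],"grip":0.02},{"xyz":[0,0.006,0],"dr":[0,0,0],"grip":0.02},{"xyz":[0,0,0],"dr":[0,0,0],"grip":0.02},{"xyz":[0,0,0],"dr":[0,0,0],"grip":0.02}]' 35
python3 - <<'E'
from h import *
o=r.get_obs();M=T({'obs':o});G=M@[0,0,78,1];print(G.round(1),'shim',(G[:3]+[0,2.2,-33.7]).round(1))
snap('wrist','w6');cv2.imwrite('pics/w6c.png',cv2.resize(cv2.imread('pics/w6.png')[0:400,180:560],None,fx=1.5,fy=1.5))
E
```

```text
time_s: 14.95
tool_pos: [531.8, 32.5, 141.6]
orientation: [-0.231, 0.664, 0.674, 0.227]
force: [0.0, -0.2, -2.1]
opening: 0.384
gripper_force: 35.0
[531.   80.3  80.    1. ] shim [531.   82.5  46.3]
```

View pics/w6c.png

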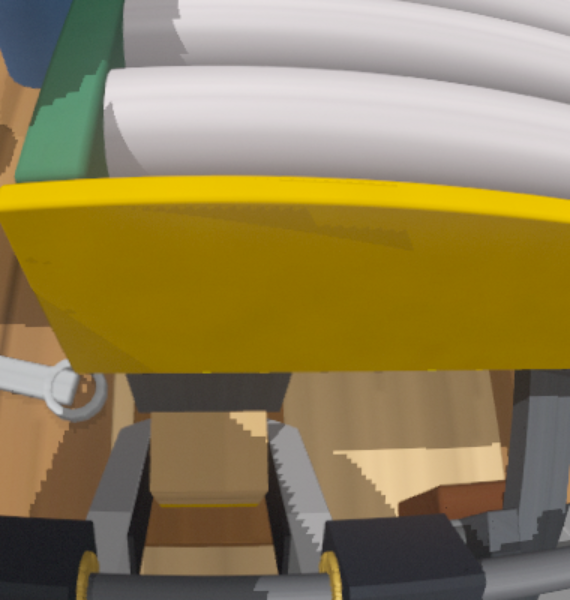

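```bash
python3 - <<'E'
from h import *
d=load('w6')
for n,x,y,z in [('foot',140,411,65),('block',151,412,90),('block',267,411,90),('blockback',151,495,90),('blockback',267,495,90),('foot290',288,405,65)]: print(n,atz(d,180+x/1.5,y/1.5,z).round(1))
E
```

```text
foot [505.1 103.6  65. ]
block [511.9  96.2  90. ]
block [548.5  97.2  90. ]
blockback [513.   69.8  90. ]
blockback [548.3  70.4  90. ]
foot290 [559.  106.7  65. ]
```

```bash
python3 -m crank '[{"xyz":[0,0,-0.0015],"dr":[0,0,0],"grip":0.02},{"xyz":[0,0,0],"dr":[0,0,0],"grip":0.02},{"xyz":[0,0,0],"dr":[0,0,0],"grip":0.045},{"xyz":[0,0,0],"dr":[0,0,0],"grip":0.055},{"xyz":[0,0,0],"dr":[0,0,0],"grip":0.055},{"xyz":[0,0,0],"dr":[0,0,0],"grip":0.055},{"xyz":[0,-0.012,0.016],"dr":[0,0,0],"grip":0.055},{"xyz":[0,-0.018,0.023],"dr":[0,0,0],"grip":0.055},{"xyz":[0,-0.024,0.031],"dr":[0,0,0],"grip":0.055},{"xyz":[0,-0.024,0.031],"dr":[0,0,0],"grip":0.055},{"xyz":[0,-0.024,0.031],"dr":[0,0,0],"grip":0.055},{"xyz":[0,0,0],"dr":[0,0,0],"grip":0.055},{"xyz":[0,0,0],"dr":[0,0,0],"grip":0.055}]' 35
python3 - <<'E'
from h import *
o=r.get_obs();i,o=snap('wrist','w7');d=load('w7');q=np.load('st.npy')
im=cv2.imread('pics/w7.png');hsv=cv2.cvtColor(im,cv2.COLOR_BGR2HSV)
print(o['tool_pos'].round(1))
print('pred block top corners',[proj(d,np.array([531+a,83+b,89])).round().tolist() for a in(-18,18) for b in (12.5,-12.5)])
# orange handle blob
m=cv2.inRange(hsv,(5,200,120),(16,255,255));n,l,s,c=cv2.connectedComponentsWithStats(m)
print([(s[k].tolist(),c[k].round()) for k in range(1,n) if s[k,4]>150])
b=lambda y,x:(55+(y)*.2*0+y*.195,-50+y*.97,80-(-y)*.16)
print('pred handle',[proj(d,st(q,b(y,0))).round().tolist() for y in(-158,-205,-253)])
E
```

```text
time_s: 16.3
tool_pos: [531.9, -69.9, 272.4]
orientation: [-0.23, 0.664, 0.674, 0.228]
force: [0.2, 1.1, -0.7]
opening: 0.585
gripper_force: 0.0
[531.9 -69.9 272.4]
pred block top corners [[301.0, 206.0], [300.0, 232.0], [341.0, 207.0], [341.0, 232.0]]
[]
pred handle [[416.0, 424.0], [405.0, 471.0], [392.0, 514.0]]
```

```bash
python3 - <<'E'
from h import *
g=cv2.imread('pics/w7.png')
print('col320',[(v,*map(int,g[v,320][::-1])) for v in range(186,250,3)])
print('row220',[(u,*map(int,g[220,u][::-1])) for u in range(282,362,3)])
E
python3 -m crank '[{"xyz":[0.01,-0.005,0.01],"dr":[-0.132,-0.002,0],"grip":0.055},{"xyz":[0.015,-0.01,0.005],"dr":[-0.132,-0.002,0],"grip":0.06},{"xyz":[0.02,-0.015,0],"dr":[-0.132,-0.002,0],"grip":0.06},{"xyz":[0.02,-0.015,0],"dr":[-0.132,-0.002,0],"grip":0.06},{"xyz":[0.019,-0.016,0],"dr":[-0.132,-0.002,0],"grip":0.06},{"xyz":[0,0,0],"dr":[0,0,-0.09],"grip":0.06},{"xyz":[0,0,0],"dr":[0,0,-0.09],"grip":0.06},{"xyz":[0,0,0],"dr":[0,0,0],"grip":0.06},{"xyz":[0,0,0],"dr":[0,0,0],"grip":0.06}]' 
python3 - <<'E'
from h import *
i,o=snap('wrist','w8');d=load('w8')
im=cv2.imread('pics/w8.png');hsv=cv2.cvtColor(im,cv2.COLOR_BGR2HSV)
m=cv2.inRange(hsv,(10,230,150),(19,255,255));n,l,s,c=cv2.connectedComponentsWithStats(m)
for k in range(1,n):
    if s[k,4]>200:
        ys,xs=np.where(l==k);t=xs[ys<ys.min()+4].mean();bm=xs[ys>ys.max()-8].mean()
        print(s[k].tolist(),c[k].round(1),atz(d,t,ys.min(),55).round(1),atz(d,*c[k],48).round(1),atz(d,bm,ys.max(),40).round(1))
E
```

```text
col320 [(186, 75, 88, 62), (189, 80, 71, 63), (192, 82, 71, 63), (195, 81, 71, 64), (198, 80, 70, 64), (201, 81, 71, 64), (204, 82, 71, 65), (207, 221, 188, 134), (210, 222, 188, 135), (213, 223, 189, 135), (216, 223, 189, 135), (219, 222, 189, 135), (222, 223, 190, 135), (225, 222, 190, 134), (228, 198, 165, 115), (231, 139, 112, 75), (234, 141, 113, 76), (237, 132, 107, 73), (240, 134, 107, 74), (243, 134, 108, 74), (246, 139, 109, 9), (249, 118, 84, 50)]
row220 [(282, 180, 151, 110), (285, 179, 151, 112), (288, 175, 150, 108), (291, 120, 91, 60), (294, 114, 81, 50), (297, 113, 81, 47), (300, 125, 94, 60), (303, 148, 119, 80), (306, 148, 118, 81), (309, 146, 117, 77), (312, 224, 189, 136), (315, 223, 189, 134), (318, 223, 190, 135), (321, 223, 189, 135), (324, 222, 188, 133), (327, 228, 194, 139), (330, 227, 193, 137), (333, 227, 193, 138), (336, 226, 192, 138), (339, 227, 193, 139), (342, 132, 95, 58), (345, 121, 87, 52), (348, 123, 88, 50), (351, 158, 131, 94), (354, 163, 136, 98), (357, 160, 132, 95), (360, 159, 132, 96)]
time_s: 17.25
tool_pos: [615.2, -129.6, 285.4]
orientation: [-0.001, 0.762, 0.648, -0.001]
force: [0.0, 0.6, 0.3]
opening: 0.639
gripper_force: 0.0
[308, 197, 26, 96, 2280] [321.  243.2] [ 620.1 -101.1   55. ] [ 613.7 -144.    48. ] [ 605.7 -195.3   40. ]
[342, 417, 11, 35, 286] [346.8 433.9] [ 609.4 -349.1   55. ] [ 606.6 -385.2   48. ] [ 603.2 -427.2   40. ]
```

```bash
python3 -m crank '[{"xyz":[0.0005,-0.001,-0.04],"dr":[0,0,0],"grip":0.06},{"xyz":[0,0,-0.045],"dr":[0,0,0],"grip":0.06},{"xyz":[0,0,-0.045],"dr":[0,0,0],"grip":0.06},{"xyz":[0,0,-0.022],"dr":[0,0,0],"grip":0.06},{"xyz":[0,0,-0.006],"dr":[0,0,0],"grip":0.06},{"xyz":[0,0,0],"dr":[0,0,0],"grip":0.06},{"xyz":[0,0,0],"dr":[0,0,0],"grip":0.035},{"xyz":[0,0,0],"dr":[0,0,0],"grip":0.015},{"xyz":[0,0,0],"dr":[0,0,0],"grip":0.015},{"xyz":[0,0,0],"dr":[0,0,0],"grip":0.015},{"xyz":[0,0,0],"dr":[0,0,0],"grip":0.015}]' 25; python3 -m crank '[{"xyz":[0,0,-0.004],"dr":[0,0,0],"grip":0.015},{"xyz":[0,0,-0.004],"dr":[0,0,0],"grip":0.015},{"xyz":[0,0,0],"dr":[0,0,0],"grip":0.015}]' 25
```

```text
time_s: 18.4
tool_pos: [616.4, -131.6, 129.7]
orientation: [0.0, 0.763, 0.647, 0.0]
force: [2.5, 0.5, 2.0]
opening: 0.25
gripper_force: 20.9
time_s: 18.7
tool_pos: [617.3, -130.9, 122.5]
orientation: [0.0, 0.763, 0.647, 0.001]
force: [0.7, 4.3, 7.1]
opening: 0.249
gripper_force: 25.0
```

```bash
python3 -m crank '[{"xyz":[0.006,0,0],"dr":[0,0,0.03],"grip":0.015},{"xyz":[0.008,0,0],"dr":[0,0,0.04],"grip":0.015},{"xyz":[0.008,-0.001,0],"dr":[0,0,0.04],"grip":0.015},{"xyz":[0.008,-0.001,0],"dr":[0,0,0.04],"grip":0.015},{"xyz":[0.005,0,0],"dr":[0,0,0.03],"grip":0.015},{"xyz":[0,0,0],"dr":[0,0,0],"grip":0.015},{"xyz":[0,0,0],"dr":[0,0,0],"grip":0.015}]' 25;  python3 -m crank '[{"xyz":[0,0,0.006],"dr":[0,0,0],"grip":0.015},{"xyz":[0,0,0.006],"dr":[0,0,0],"grip":0.015},{"xyz":[0,0,0.006],"dr":[0,0,0],"grip":0.015},{"xyz":[0,0,0],"dr":[0,0,0],"grip":0.015}]' 25;  python3 -m crank '[{"xyz":[0,0,0.005],"dr":[0,0,0],"grip":0.015},{"xyz":[0,0,0.005],"dr":[0,0,0],"grip":0.015},{"xyz":[0,0,0],"dr":[0,0,0],"grip":0.015}]' 25
```

```text
time_s: 19.4
tool_pos: [652.2, -133.5, 122.4]
orientation: [0.001, 0.702, 0.713, 0.001]
force: [-0.6, 0.5, 4.8]
opening: 0.246
gripper_force: 25.0
time_s: 19.8
tool_pos: [651.9, -135.3, 141.1]
orientation: [0.002, 0.701, 0.713, -0.001]
force: [-0.6, -4.9, 2.4]
opening: 0.252
gripper_force: 25.0
time_s: 20.1
tool_pos: [651.8, -135.1, 150.9]
orientation: [0.002, 0.701, 0.713, -0.001]
force: [-1.1, -6.0, 2.4]
opening: 0.249
gripper_force: 25.0
```

```bash
python3 -m crank '[{"xyz":[0,0,0.005],"dr":[0,0,0],"grip":0.015},{"xyz":[0,0,0],"dr":[0,0,0],"grip":0.015}]' 25;  python3 -m crank '[{"xyz":[0,0,0.004],"dr":[0,0,0],"grip":0.015},{"xyz":[0,0,0],"dr":[0,0,0],"grip":0.015}]' 25; python3 -m crank '[{"xyz":[0,0,0.004],"dr":[0,0,0],"grip":0.015},{"xyz":[0,0,0],"dr":[0,0,0],"grip":0.015}]' 25;
```

```text
time_s: 20.3
tool_pos: [651.7, -135.0, 155.5]
orientation: [0.002, 0.701, 0.713, -0.001]
force: [-1.5, -5.3, 3.0]
opening: 0.249
gripper_force: 25.0
time_s: 20.5
tool_pos: [651.6, -134.7, 159.3]
orientation: [0.001, 0.701, 0.713, -0.0]
force: [-0.4, -5.6, 2.9]
opening: 0.249
gripper_force: 25.0
time_s: 20.7
tool_pos: [651.6, -134.4, 163.0]
orientation: [0.001, 0.701, 0.713, -0.0]
force: [-1.3, -5.0, 2.2]
opening: 0.249
gripper_force: 25.0
```

```bash
python3 -m crank '[{"xyz":[0,0,0.004],"dr":[0,0,0],"grip":0.015},{"xyz":[0,0,0.003],"dr":[0,0,0],"grip":0.015},{"xyz":[0,0,0],"dr":[0,0,0],"grip":0.015}]' 25;  python3 -m crank '[{"xyz":[0,0,0.004],"dr":[0,0,0],"grip":0.015},{"xyz":[0,0,0.003],"dr":[0,0,0],"grip":0.015},{"xyz":[0,0,0],"dr":[0,0,0],"grip":0.015}]' 25
python3 - <<'E'
from h import *
snap('side','s9')
F=[cv2.imread(f'pics/{n}.png').astype(np.float32) for n in('side0','s3','s9')]
# vertical shift of stop plate top edge relative to side0, by profile of 'yellow-ness' in columns
def edge(g,u):
    y=g[225:275,u-1:u+2].mean(1); s=(y[:,2]+y[:,1])/2-y[:,0]
    k=np.argmax(s>60); return 225+k-1+(60-s[k-1])/(s[k]-s[k-1])
for u in range(255,330,10): print(u,[round(float(edge(g,u)),2) for g in F])
E
```

```text
time_s: 21.0
tool_pos: [650.7, -132.8, 168.2]
orientation: [-0.001, 0.701, 0.713, 0.0]
force: [0.9, -1.9, -3.7]
opening: 0.251
gripper_force: 25.0
time_s: 21.3
tool_pos: [651.3, -133.1, 176.3]
orientation: [-0.0, 0.701, 0.713, 0.0]
force: [0.4, 1.0, -2.9]
opening: 0.249
gripper_force: 25.0
255 [226.39, 235.83, 237.79]
265 [241.4, 237.26, 239.23]
275 [243.43, 239.01, 241.17]
285 [244.27, 240.4, 242.18]
295 [224.98, 241.08, 224.98]
305 [224.77, 224.79, 224.74]
315 [232.0, 240.2, 229.75]
325 [250.25, 224.97, 224.95]
```

```bash
python3 -m crank '[{"xyz":[0,0,-0.004],"dr":[0,0,0],"grip":0.015},{"xyz":[0,0,-0.004],"dr":[0,0,0],"grip":0.015},{"xyz":[0,0,0],"dr":[0,0,0],"grip":0.015},{"xyz":[0,0,0],"dr":[0,0,0],"grip":0.035},{"xyz":[0,0,0],"dr":[0,0,0],"grip":0.05},{"xyz":[0,0,0],"dr":[0,0,0],"grip":0.06},{"xyz":[0,0,0],"dr":[0,0,0],"grip":0.06},{"xyz":[0,0,0.02],"dr":[0,0,0],"grip":0.06},{"xyz":[0,0,0.04],"dr":[0,0,0],"grip":0.06},{"xyz":[0,0,0.04],"dr":[0,0,0],"grip":0.06},{"xyz":[0,0,0.04],"dr":[0,0,0],"grip":0.06},{"xyz":[0,0,0],"dr":[0,0,0],"grip":0.06},{"xyz":[0,0,0],"dr":[0,0,0],"grip":0.06},{"xyz":[0,0,0],"dr":[0,0,0],"grip":0.06},{"xyz":[0,0,0],"dr":[0,0,0],"grip":0.06}]' 25
python3 - <<'E'
from h import *
snap('side','s10');snap('wrist','w10');d=load('w10')
F=[cv2.imread(f'pics/{n}.png').astype(np.float32) for n in('side0','s3','s10')]
def edge(g,u):
    y=g[225:275,u-1:u+2].mean(1); s=(y[:,2]+y[:,1])/2-y[:,0]
    k=np.argmax(s>60); return 225+k-1+(60-s[k-1])/(s[k]-s[k-1])
for u in (265,270,275,280,285): print(u,[round(float(edge(g,u)),2) for g in F])
im=cv2.imread('pics/w10.png');hsv=cv2.cvtColor(im,cv2.COLOR_BGR2HSV)
m=cv2.inRange(hsv,(10,230,150),(19,255,255));n,l,s,c=cv2.connectedComponentsWithStats(m)
for k in range(1,n):
    if s[k,4]>200:
        ys,xs=np.where(l==k);t=xs[ys<ys.min()+4].mean();bm=xs[ys>ys.max()-8].mean()
        print(s[k].tolist(),c[k].round(1),atz(d,t,ys.min(),82).round(1),atz(d,bm,ys.max(),82).round(1))
E
```

```text
time_s: 22.85
tool_pos: [650.6, -133.3, 305.8]
orientation: [-0.002, 0.701, 0.713, -0.001]
force: [-1.1, 0.5, 0.3]
opening: 0.638
gripper_force: 0.0
265 [241.4, 237.26, 239.25]
270 [224.93, 224.95, 240.33]
275 [243.43, 239.01, 241.17]
280 [243.75, 239.61, 241.34]
285 [244.27, 240.4, 242.06]
[307, 199, 27, 106, 2687] [319.9 250.3] [ 649.2 -104.7   82. ] [ 651.4 -201.9   82. ]
[273, 416, 35, 36, 424] [284.1 437.1] [ 611.3 -344.1   82. ] [ 611.1 -405.2   82. ]
```

```bash
python3 -c "
from station import r
print(r.job_done())"
```

```text
the job is handed in; nothing more can be done
None
```

The job is handed in at about 23 s on the robot's clock, with no verdict shown: the conveyor rests on the shim at an estimated 0.037 rad, the bar lies free on its fulcrum about 2 mm off centre along its length, and the gripper is clear; I did not re-check the shim after the conveyor came down, and the bystanders were not checked for movement.

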